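# Flip the status tag of the full vial rack

## Task

The rack with a vial in every well is ready for the sampler: with your fingertips, push the hinged status tag that shares its base plate up and over its pivot, and press it down until it lies flat on the other side, showing its other face. Leave the half-empty rack's tag as it is, and do not lift or shift any vial, the bottle, the beaker or the spatula.

Things in the scene. Friction and masses are not known exactly. Their poses are not given: they have to be found in the camera images.
- station_full: Fixed aluminium base plate 200 x 210 x 8 mm; origin: centre of its underside; x across the tag's pivot, from the side where the tag starts to where it must end; y towards the rack. At y = +60 mm a blue rack of 3 x 2 square wells (97 x 66 mm, top 41 mm high, vial caps 76 mm high), at y = -50 mm the tag. This one's rack has a vial in all six wells
- station_part: Fixed aluminium base plate 200 x 210 x 8 mm; origin: centre of its underside; x across the tag's pivot, from the side where the tag starts to where it must end; y towards the rack. At y = +60 mm a blue rack of 3 x 2 square wells (97 x 66 mm, top 41 mm high, vial caps 76 mm high), at y = -50 mm the tag. This one's rack has vials in only three of its six wells
- full_pivot (a point): Centre of the full station's tag's pivot axis, 60 mm above the table; fixed, axes as the station's, y along the pivot. Two black cheeks (22 mm along x, 6 mm thick, inner faces 34 mm either side, tops 72 mm high) carry it; axle ends reach 43 mm either side. A rubber post (12 mm thick, top 56 mm high) stands 35 mm each side along x as the tag's rest
- tag_full (a joint): Hinge angle of the full station's tag, rad: 0 = level on its starting side (the station's -x, the robot's right), pi/2 = upright, pi = level on the other side. Starts at 0 to 0.35, hard stops at 0 and pi. Stiff hinge, 0.05 N m of friction (about 1 N at the free edge): it stays where left. A black ring marks the face that is up at 0, a black bar the other
- full_edge (a point): Free edge of the full station's tag, 70 mm from the pivot axis, moves with it; y along the pivot. The tag: white plastic plate 60 mm wide, 4 mm thick, about 50 g, mid-plane through the axis, ending here in a round bead of 4 mm radius. The last 25 mm overhang freely, 52 mm above the base plate when level: slanting fingertips fit under the bead to raise it
- part_pivot (a point): Centre of the half-empty station's tag's pivot axis, 60 mm above the table; fixed, axes as the station's, y along the pivot. Two black cheeks (22 mm along x, 6 mm thick, inner faces 34 mm either side, tops 72 mm high) carry it; axle ends reach 43 mm either side. A rubber post (12 mm thick, top 56 mm high) stands 35 mm each side along x as the tag's rest
- tag_part (a joint): Hinge angle of the half-empty station's tag, rad: 0 = level on its starting side (the station's -x, the robot's right), pi/2 = upright, pi = level on the other side. Starts at 0 to 0.35, hard stops at 0 and pi. Stiff hinge, 0.05 N m of friction (about 1 N at the free edge): it stays where left. A black ring marks the face that is up at 0, a black bar the other
- part_edge (a point): Free edge of the half-empty station's tag, 70 mm from the pivot axis, moves with it; y along the pivot. The tag: white plastic plate 60 mm wide, 4 mm thick, about 50 g, mid-plane through the axis, ending here in a round bead of 4 mm radius. The last 25 mm overhang freely, 52 mm above the base plate when level: slanting fingertips fit under the bead to raise it
- vial_f1: loose glass vial, 24 mm across, 65 mm tall, black cap, upright in a well of station_full; origin at the centre of its foot
- vial_f2: loose glass vial, 24 mm across, 65 mm tall, black cap, upright in a well of station_full; origin at the centre of its foot
- vial_f3: loose glass vial, 24 mm across, 65 mm tall, black cap, upright in a well of station_full; origin at the centre of its foot
- vial_f4: loose glass vial, 24 mm across, 65 mm tall, black cap, upright in a well of station_full; origin at the centre of its foot
- vial_f5: loose glass vial, 24 mm across, 65 mm tall, black cap, upright in a well of station_full; origin at the centre of its foot
- vial_f6: loose glass vial, 24 mm across, 65 mm tall, black cap, upright in a well of station_full; origin at the centre of its foot
- vial_p1: loose glass vial, 24 mm across, 65 mm tall, black cap, upright in a well of station_part; origin at the centre of its foot
- vial_p2: loose glass vial, 24 mm across, 65 mm tall, black cap, upright in a well of station_part; origin at the centre of its foot
- vial_p3: loose glass vial, 24 mm across, 65 mm tall, black cap, upright in a well of station_part; origin at the centre of its foot
- solvent: loose amber glass bottle, 60 mm across, 120 mm tall; origin at the centre of its foot
- beaker: loose glass cup, 64 mm across, 75 mm tall; origin at the centre of its foot
- spatula: loose spatula lying flat, 160 mm long, along its own x; origin near its middle, on the table

How it is judged:
By the outcome, as a careful person would: the job done as asked, in the order asked, and still so for the second after the job is handed in, with the robot touching nothing.
It also fails if it takes over 48 s, if anything falls off the work surface, if the arm or the gripper's body presses on something with over 40 N, if the wrist force passes 120 N, or if a joint passes its speed limit or range.

## Robot

A 6-joint arm with a two-finger parallel gripper is mounted at the origin on the work surface. World frame = base frame: x ahead of the robot, y to its left, z up, the work surface at z = 0. Lengths are in m, angles in rad, forces in N, time in s.
With the tool pointing down it reaches from about 0.325 to 1 m from the base axis. Payload 5.1 kg.
Tool frame: the origin (TCP) lies on the front face of the gripper's body, between the roots of the fingers; the fingertips stand 73 mm ahead of it and the grasp point (between the pads) lies 54 mm ahead of it (r.nose_length is the distance from the TCP to the fingertips, in m); z points along the fingers, y is the direction in which the jaws open and shut (so a half turn about z gives the same grasp; the last joint's range is limited). The gripper opens to 85 mm and grips with 20 to 120 N. Pads are 22 mm wide; open, the fingers measure 114 mm over their backs; the gripper's body (76 mm by 85 mm) begins 54 mm behind the grasp point. The pads swing forward as they close: fully open they stand 13 mm farther back than shut.
Start: joints at [1.114, 0.124, 1.65, -0, 1.367, -0.083], TCP at [0.237, 0.605, 0.304] pointing down, gripper open.
Joint ranges: [-2.61, 2.61], [-1.02, 2.33], [0.03, 2.71], [-1.35, 4.49], [0.32, 2.68], [-2.91, 2.91]. Speed limits (rad/s): [2.57, 2.57, 3.14, 3.14, 3.14, 3.14].

## Interface

Orientations are given as [roll, pitch, yaw] about the fixed x, y, z axes, in that order (R = Rz(yaw) Ry(pitch) Rx(roll)).
In Python, from station import r gives the robot as it stands.
- The arm moves only by the tool carry_out, never from a script. Its argument "plan" is a list of rows, each a list of 4 numbers: the shift along the tool's x, y, z in m, then the turn about the tool's z in rad. A call has 1 to 20 rows; each row is the pose to reach, as a shift and turn from the pose commanded when the call began, along the tool's axes at that moment; what a row does not reach only later rows make up. A row lasts 1/12 s, in which the tool goes at most 41.7 mm and 7.16 degrees, less where a joint would pass 70% of its speed; a pose out of reach is approached as far as the arm can. A call with a gripper value outside its range is refused whole. "grip" is the opening, from 0 (shut) to 1 (fully open), set as the call begins (left out, the last holds). The fingers move at their own pace and stop on an object; the grip force is fixed at half the most. Time passes only in rows, so rows that repeat a pose let the fingers close. It gives the time, the measured TCP pose, the force and the opening at its end, in the units of the state.
- r.get_state(): the state, without advancing time (a new reading comes with each control period).
- r.grab_frame(name): name is "scene" or "top"; returns a dict with "color" (400x640x3 uint8, blue, green, red), "depth" (400x640 float32, m along the optical axis (not along the pixel's ray), 0 where there is no reading), "fx", "fy", "cx", "cy" (pixels), "extrinsics" (4x4, takes a point from world to camera coordinates). Camera axes: x right, y down, z forward; pixel columns grow to the right and rows downward; lengths in m; the calibration is good to about 2 mm. A picture is of the moment at which its call begins.
- r.hand_in(): hands the job in, once; it reports no verdict.
The state is a dict: "time": time; "qpos": joint angles; "qd": joint speeds; "tau": joint torques, N m; "eef_pos": TCP position; "eef_rot": TCP orientation; "wrist_force": force on the tool from outside, world axes, zero at the start; "wrist_torque": the same for the moment, N m; "width": finger opening in m.
Only numpy, scipy, OpenCV 4.12 (cv2) and the standard library are available. Lean on these libraries where they do the work, as an engineer would, in place of code of your own. Each camera call takes 0.05 s, during which the arm holds its last target. There are 200 camera calls.

## Working session

There is one attempt and no reset: what is moved stays moved. The work goes in short steps, Python scripts to look and compute and a tool call to move; the robot and the scene stay as the last step left them, time stands still between calls to the robot, and variables do not carry over. Pictures are saved under pics/ and viewed, on a budget of 10 in all, crops included, one or two more only if the job needs it, and the job is handed in when it is done.

Besides the shell and the picture viewer there is one more tool, called after ">>>" as name(argument=value, ...) on one line, values as JSON. carry_out: Moves the arm, as the interface text tells. Its arguments: {"type":"object","properties":{"plan":{"type":"array"},"grip":{"type":"number"}},"required":["plan"]}

```bash
ls; mkdir -p pics; python3 - <<'E'
from station import r
import cv2,numpy as np
s=r.get_state();print(s)
for n in("scene","top"):
    f=r.grab_frame(n);cv2.imwrite(f"pics/{n}0.png",f["color"]);np.savez(f"{n}0.npz",**f)
    print(n,f["fx"],f["fy"],f["cx"],f["cy"],f["extrinsics"].round(4).tolist())
E
```

```text
pics
{'time': 0.0, 'qpos': array([ 1.11442178e+00,  1.24500103e-01,  1.65165865e+00, -3.69405380e-05,
        1.36749273e+00, -8.25935463e-02]), 'qd': array([-2.09431485e-04,  5.08605766e-04, -1.16926031e-03, -2.50612180e-04,
       -3.29343943e-05, -1.80638196e-04]), 'tau': array([-1.65512329e-04, -4.23600590e+01, -3.65455055e+01, -1.52664211e-04,
        6.98192627e-03, -2.21021196e-06]), 'eef_pos': array([0.23716898, 0.60469913, 0.30266517]), 'eef_rot': array([-3.13953786e+00, -1.33811462e-04,  2.76781902e+00]), 'wrist_force': array([ 0.00335918, -0.00391376,  0.61130457]), 'wrist_torque': array([ 0.00973018, -0.041918  ,  0.0300543 ]), 'width': 0.08523382766673575}
scene 456.4608146095437 456.4608146095437 325.00061576612586 198.2448144091613 [[0.233, 0.9724, -0.0146, -0.1811], [0.7072, -0.1797, -0.6838, -0.2974], [-0.6675, 0.149, -0.7295, 1.347], [0.0, 0.0, 0.0, 1.0]]
top 455.41599255636527 455.41599255636527 316.5728155104109 198.27119786752363 [[-0.0079, -1.0, -0.0038, 0.065], [-0.9846, 0.0085, -0.1747, 0.4994], [0.1747, 0.0024, -0.9846, 1.1067], [0.0, 0.0, 0.0, 1.0]]
```

View pics/top0.png

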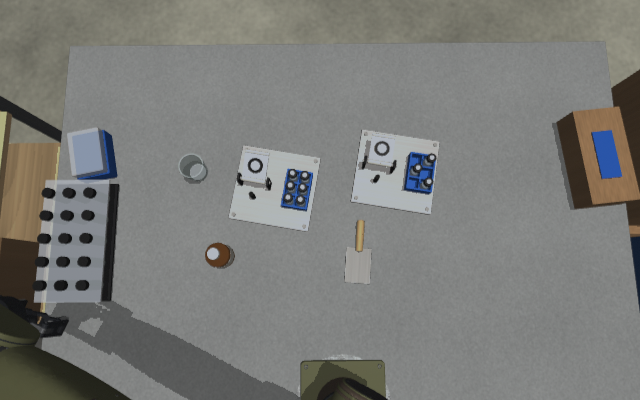

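View pics/scene0.png

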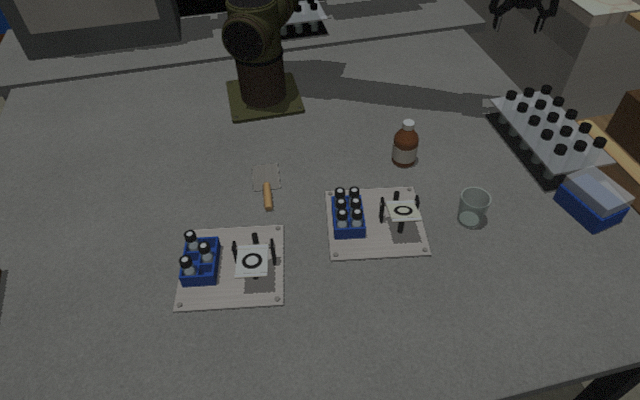

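The left station in the top view, near pixel (275,188), has six vials. Its tag is ring-up and lies on the far side of its pivot, whose cheeks are at (240,180) and (268,187). The scene view shows the same station at (375,222), with the bottle and beaker off to its side.

```bash
cat > geo.py <<'E'
import numpy as np,cv2
def ray(f,px,z):
    E=np.array(f["extrinsics"]);R,t=E[:3,:3],E[:3,3];o=-R.T@t
    p=np.atleast_2d(px).astype(float)
    d=np.c_[(p[:,0]-f["cx"])/f["fx"],(p[:,1]-f["cy"])/f["fy"],np.ones(len(p))]@R
    return o+d*((z-o[2])/d[:,2])[:,None]
def cloud(f):
    E=np.array(f["extrinsics"]);R,t=E[:3,:3],E[:3,3];v,u=np.mgrid[:400,:640];D=f["depth"]
    c=np.dstack([(u-f["cx"])/f["fx"]*D,(v-f["cy"])/f["fy"]*D,D])
    return (c-t)@R
E
python3 - <<'E'
from geo import *
f=np.load("top0.npz");img=f["color"];P=cloud(f)
crop=(slice(135,245),slice(215,335))
g=cv2.cvtColor(img,cv2.COLOR_BGR2HSV)
m=np.zeros((400,640),np.uint8);m[crop]=((g[...,2]>165)&(g[...,1]<60))[crop]*255
m=cv2.morphologyEx(m,cv2.MORPH_CLOSE,np.ones((5,5)))
c=max(cv2.findContours(m,0,1)[0],key=cv2.contourArea)[:,0]
w=ray(f,c,.008)[:,:2]
rect=cv2.minAreaRect((w*1000).astype(np.float32));print(rect);print(cv2.boxPoints(rect))
# dark masks cheeks
k=np.zeros((400,640),np.uint8);k[crop]=(g[...,2]<60)[crop]*255
n,l,st,ce=cv2.connectedComponentsWithStats(k)
for i in range(1,n):
    if st[i,4]>8: print(ce[i].round(1),st[i,4],ray(f,ce[i],.072).round(4)[0],P[l==i].mean(0).round(3))
# tag points by depth
q=P[150:182,238:272].reshape(-1,3);q=q[(q[:,2]>.045)&(q[:,2]<.1)]
print(len(q),q.min(0),q.max(0))
for n,mm in(("scene",0),):
    s=np.load("scene0.npz");Q=cloud(s)[195:232,375:425].reshape(-1,3);Q=Q[(Q[:,2]>.045)&(Q[:,2]<.1)];print(len(Q),Q.min(0),Q.max(0));np.save("tagS.npy",Q)
np.save("tagT.npy",q)
big=cv2.resize(img[130:250,210:340],None,fx=4.5,fy=4.5,interpolation=2);cv2.imwrite("pics/c1.png",big)
E
```

```text
((536.708984375, 170.6869354248047), (207.37135314941406, 196.62448120117188), 79.87106323242188)
[[421.69443   85.90684 ]
 [615.2544    51.327675]
 [651.7235   255.46704 ]
 [458.16357  290.0462  ]]
[255.4 165.1] 64 [0.5804 0.213  0.072 ] [0.579 0.212 0.076]
[292.1 174.1] 36 [0.5567 0.1212 0.072 ] [0.556 0.121 0.074]
[304.2 176.2] 31 [0.5509 0.0911 0.072 ] [0.551 0.091 0.072]
[239.4 179. ] 45 [0.5451 0.2522 0.072 ] [0.549 0.255 0.056]
[268.1 183.8] 43 [0.5323 0.1807 0.072 ] [0.536 0.183 0.054]
[290.1 185.9] 37 [0.5266 0.1262 0.072 ] [0.527 0.126 0.072]
[302.1 187.9] 34 [0.5213 0.0963 0.072 ] [0.514 0.095 0.106]
[251.8 195.2] 29 [0.5041 0.2206 0.072 ] [0.509 0.224 0.046]
[287.9 198.2] 35 [0.4958 0.1314 0.072 ] [0.49  0.129 0.105]
[300.  200.2] 32 [0.4904 0.1015 0.072 ] [0.49  0.101 0.074]
788 [0.53861973 0.17917363 0.04913645] [0.61596997 0.25640389 0.09094477]
778 [0.51177425 0.1770092  0.04501068] [0.621908   0.26168736 0.08867746]
```

View pics/c1.png

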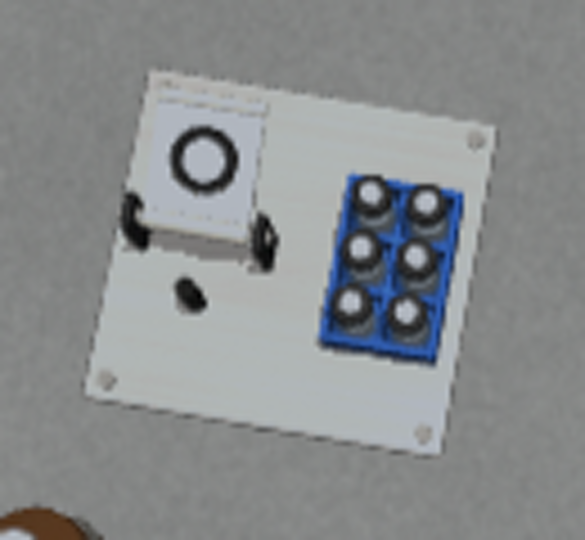

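```bash
python3 - <<'E'
from geo import *
piv=np.array([.5445,.2195]);ex=np.array([-.985,.172]);ey=np.array([-.172,-.985])
for n in "TS":
    q=np.load(f"tag{n}.npy");d=q[:,:2]-piv;a,b,z=d@ex,d@ey,q[:,2]
    m=(a<-15e-3)&(a>-.062)&(abs(b)<.026)&(z>.05)
    p=np.polyfit(a[m],z[m],1);res=z[m]-np.polyval(p,a[m]);print(n,m.sum(),p,res.std(),"z at pivot",p[1])
    m=(z>.052)&(a<-.03)
    print("a 1%",np.percentile(a[m],[1,3]),"b",np.percentile(b[m],[2,98]))
from scipy.spatial.transform import Rotation as R
from station import r
s=r.get_state();Rm=R.from_euler("xyz",s["eef_rot"]).as_matrix();print(Rm.round(4),s["eef_pos"])
# goal: tool y along ey; grasp at radius .058
for yaw in(0,):
    y=Rm[:2,1];
    for sg in(1,-1):
        t=sg*ey;ang=np.arctan2(y[0]*t[1]-y[1]*t[0],y@t);print("world yaw change",ang)
for a,z in((-.058,.22),(-.058,.115)):
    w=np.r_[piv+a*ex,z];print(w,Rm.T@(w-s["eef_pos"]))
print("station axes in tool:",(Rm.T@np.r_[ex,0]).round(3),(Rm.T@np.r_[ey,0]).round(3))
E
```

```text
T 419 [-0.34101518  0.06205506] 0.002559160486984319 z at pivot 0.06205506159033547
a 1% [-0.07021371 -0.06846804] b [-0.02902258  0.02869716]
S 308 [-0.34114188  0.061008  ] 0.0010966947693016337 z at pivot 0.06100800272627764
a 1% [-0.07350844 -0.07306358] b [-0.02921201  0.02910002]
[[-9.309e-01  3.652e-01 -8.000e-04]
 [ 3.652e-01  9.309e-01 -1.700e-03]
 [ 2.000e-04 -1.900e-03 -1.000e+00]] [0.23719727 0.60472756 0.30277583]
world yaw change -2.9406648566858387
world yaw change 0.20092779690395463
[0.60163  0.209524 0.22    ] [-0.48359255 -0.23468084  0.08313878]
[0.60163  0.209524 0.115   ] [-0.48360949 -0.23448362  0.18813859]
station axes in tool: [ 0.98  -0.2    0.001] [-0.2   -0.98   0.002]
```

>>> carry_out(plan=[[-0.535,-0.224,0,-0.2],[-0.535,-0.224,0,-0.2],[-0.535,-0.224,0,-0.2],[-0.535,-0.224,0,-0.2],[-0.535,-0.224,0,-0.2],[-0.535,-0.224,0,-0.2],[-0.535,-0.224,0,-0.2],[-0.535,-0.224,0,-0.2],[-0.535,-0.224,0,-0.2],[-0.535,-0.224,0,-0.2],[-0.535,-0.224,0,-0.2],[-0.535,-0.224,0,-0.2],[-0.535,-0.224,0,-0.2],[-0.535,-0.224,0,-0.2],[-0.535,-0.224,0,-0.2],[-0.535,-0.224,0,-0.2],[-0.535,-0.224,0,-0.2],[-0.535,-0.224,0,-0.2],[-0.535,-0.224,0,-0.2],[-0.535,-0.224,0,-0.2]], grip=0)

```text
time: 1.77
eef_pos: [0.6528, 0.2024, 0.3041]
eef_rot: [3.142, 0.0, 2.97]
wrist_force: [-0.6, 0.4, 0.0]
width: 0.0002
```

```bash
cat >> geo.py <<'E'
piv=np.array([.5445,.2195]);ex=np.array([-.985,.172]);ey=np.array([-.172,-.985])
def rep(r):
    from scipy.spatial.transform import Rotation as R
    s=r.get_state();M=R.from_euler("xyz",s["eef_rot"]).as_matrix();d=s["eef_pos"][:2]-piv
    print("t",round(s["time"],2),"a,b,ztip",(d@ex).round(4),(d@ey).round(4),(s["eef_pos"][2]-r.nose_length).round(4),"F",s["wrist_force"].round(1),"w",round(s["width"],3))
    print("ex,ey in tool",(M.T@np.r_[ex,0]).round(3),(M.T@np.r_[ey,0]).round(3))
E
python3 - <<'E'
from station import r
from geo import *
rep(r)
E
```

```text
t 1.77 a,b,ztip -0.1096 -0.0018 0.2315 F [-0.6  0.4  0. ] w 0.0
ex,ey in tool [ 1.     0.001 -0.   ] [ 0.001 -1.    -0.   ]
```

>>> carry_out(plan=[[0,-0.002,0.04,0],[0,-0.002,0.08,0],[0,-0.002,0.12,0],[0,-0.002,0.15,0],[0,-0.002,0.169,0],[0,-0.002,0.169,0],[0,-0.002,0.169,0],[0.01,-0.002,0.169,0],[0.013,-0.002,0.169,0],[0.013,-0.002,0.169,0],[0.013,-0.002,0.169,0]])

```text
time: 2.68
eef_pos: [0.6409, 0.2019, 0.1371]
eef_rot: [3.14, 0.003, 2.968]
wrist_force: [-0.0, 0.4, 0.4]
width: 0.0002
```

```bash
python3 - <<'E'
from station import r
from geo import *
rep(r)
f=r.grab_frame("scene");cv2.imwrite("pics/s1.png",cv2.resize(f["color"][110:270,300:480],None,fx=4,fy=3.7,interpolation=2)[:600,:800])
E
```

```text
t 2.68 a,b,ztip -0.098 0.0008 0.0645 F [-0.   0.4  0.4] w 0.0
ex,ey in tool [ 1.    -0.    -0.003] [-0.    -1.    -0.001]
```

View pics/s1.png

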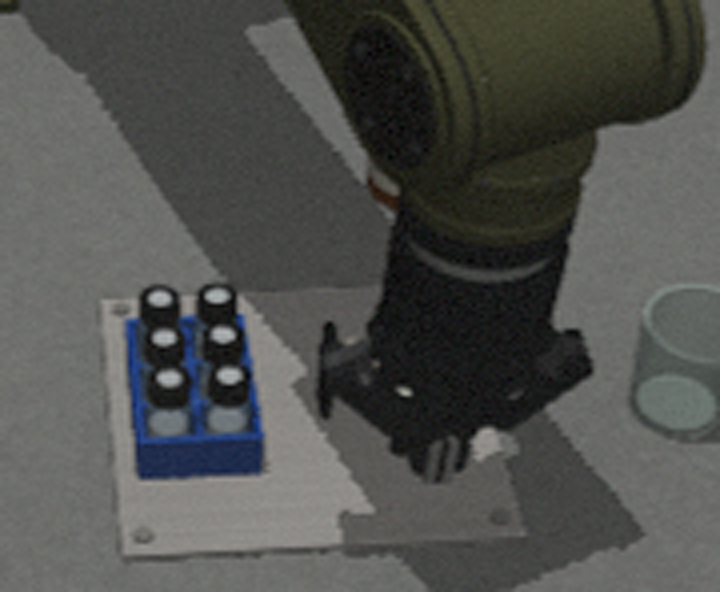

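The fingertips are shut and sit just outside the tag's free edge, near (445,455) in the crop. The rack and beaker are well clear. Next I push in and up along the arc.

>>> carry_out(plan=[[0.006,0,0,0],[0.01,0,-0.001,0],[0.0135,0,-0.003,0],[0.017,0,-0.005,0],[0.02,0,-0.008,0],[0.023,0,-0.011,0],[0.025,0,-0.014,0],[0.027,0,-0.017,0],[0.029,0,-0.02,0],[0.031,0,-0.023,0],[0.033,0,-0.025,0],[0.036,0,-0.028,0],[0.036,0,-0.028,0]])

```text
time: 3.82
eef_pos: [0.6076, 0.2076, 0.1668]
eef_rot: [3.139, 0.009, 2.968]
wrist_force: [5.0, -1.7, 4.3]
width: -0.0001
```

```bash
cat >> geo.py <<'E'
def tag(r):
    f=r.grab_frame("scene");Q=cloud(f)[150:240,360:440];C=f["color"][150:240,360:440]
    d=Q[...,:2]-piv;a,b,z=d@ex,d@ey,Q[...,2]
    m=(abs(b)<.03)&(abs(a)<.085)&(z>.05)&(z<.145)&(C.min(2)>110)
    if m.sum()>15: print("white n",m.sum(),"a",np.percentile(a[m],[2,50,98]).round(3),"z",np.percentile(z[m],[2,50,98]).round(3),"angle",np.median(np.arctan2((z-.06)[m],-a[m])[np.hypot(a,z-.06)[m]>.03]).round(2))
    return f
E
python3 - <<'E'
from station import r
from geo import *
rep(r);f=tag(r)
cv2.imwrite("pics/s2.png",cv2.resize(f["color"][110:270,300:480],None,fx=4,fy=3.7,interpolation=2)[:600,:800])
E
```

```text
t 3.82 a,b,ztip -0.0642 0.0009 0.0942 F [ 5.  -1.7  4.3] w -0.0
ex,ey in tool [ 1.    -0.001 -0.009] [-0.001 -1.    -0.002]
```

View pics/s2.png

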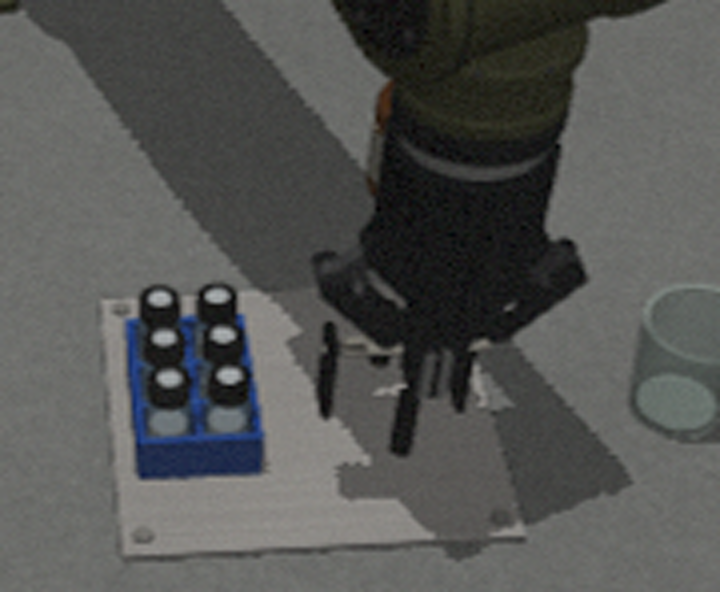

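The tag is rising. Its rest post is now uncovered at (400,430), and its white edge shows behind the gripper at (365,345). I'll keep pushing up to and past upright.

>>> carry_out(plan=[[0.005,0,-0.003,0],[0.01,0,-0.006,0],[0.015,0,-0.008,0],[0.02,0,-0.01,0],[0.025,0,-0.011,0],[0.03,0,-0.012,0],[0.035,0,-0.012,0],[0.04,0,-0.012,0],[0.045,0,-0.012,0],[0.05,0,-0.012,0],[0.055,0,-0.012,0],[0.06,0,-0.012,0],[0.065,0,-0.012,0],[0.07,0,-0.012,0],[0.07,0,-0.012,0]])

```text
time: 5.12
eef_pos: [0.535, 0.22, 0.1748]
eef_rot: [-3.141, -0.001, 2.968]
wrist_force: [0.2, -0.3, -0.4]
width: 0.0003
```

```bash
python3 - <<'E'
from station import r
from geo import *
rep(r);f=tag(r)
cv2.imwrite("pics/s3.png",cv2.resize(f["color"][110:270,300:480],None,fx=4,fy=3.7,interpolation=2)[:600,:800])
E
```

```text
t 5.12 a,b,ztip 0.0094 0.0012 0.1022 F [ 0.2 -0.3 -0.4] w 0.0
ex,ey in tool [ 1.    -0.001  0.001] [-0.001 -1.     0.   ]
white n 75 a [-0.008 -0.005  0.026] z [0.061 0.064 0.116] angle 2.01
```

View pics/s3.png

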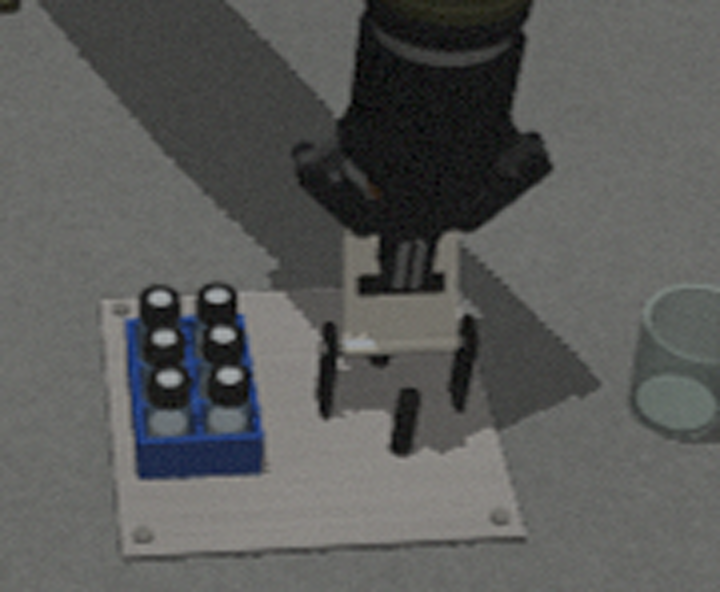

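The tag is past upright, at about 2.0 rad. The bar face is towards the camera at (400,290), with the fingers behind it. Next I sweep over and press down.

>>> carry_out(plan=[[0.005,0,0,0],[0.01,0,0,0],[0.014,0,0.001,0],[0.018,0,0.005,0],[0.021,0,0.009,0],[0.024,0,0.0135,0],[0.026,0,0.018,0],[0.028,0,0.023,0],[0.03,0,0.028,0],[0.031,0,0.033,0],[0.032,0,0.036,0],[0.032,0,0.038,0],[0.032,0,0.04,0],[0.032,0,0.04,0],[0.032,0,0.04,0]])

```text
time: 6.42
eef_pos: [0.5047, 0.2253, 0.1349]
eef_rot: [-3.142, 0.0, 2.968]
wrist_force: [-0.5, 0.5, 1.1]
width: -0.0001
```

```bash
python3 - <<'E'
from station import r
from geo import *
rep(r);f=tag(r)
E
```

```text
t 6.42 a,b,ztip 0.0402 0.0011 0.0623 F [-0.5  0.5  1.1] w -0.0
ex,ey in tool [ 1.    -0.001 -0.   ] [-0.001 -1.     0.   ]
white n 165 a [-0.009  0.003  0.067] z [0.058 0.062 0.066] angle 3.1
```

>>> carry_out(plan=[[0.005,0,0.001,0],[0.009,0,0.002,0],[0.009,0,0.003,0],[0.009,0,0.0035,0],[0.009,0,0.0035,0]])

```text
time: 6.88
eef_pos: [0.497, 0.2273, 0.1343]
eef_rot: [3.14, 0.004, 2.968]
wrist_force: [-1.4, -2.5, 11.4]
width: -0.0001
```

Pressing with 11 N, the fingers stop at about 62 mm, so the tag is on its stop. I'll lift away and look.

>>> carry_out(plan=[[0,0,-0.02,0],[0,0,-0.05,0],[0,0,-0.09,0],[0,0,-0.13,0],[0,0,-0.17,0],[-0.03,0.03,-0.17,0],[-0.03,0.07,-0.17,0],[-0.03,0.11,-0.17,0],[-0.03,0.15,-0.17,0],[-0.03,0.19,-0.17,0],[-0.03,0.19,-0.17,0]])

```text
time: 7.8
eef_pos: [0.5572, 0.4143, 0.2995]
eef_rot: [3.14, -0.002, 2.972]
wrist_force: [-1.1, -1.2, 0.5]
width: 0.0003
```

```bash
python3 - <<'E'
from station import r
from geo import *
rep(r);f=tag(r)
cv2.imwrite("pics/s4.png",f["color"])
Q=cloud(f)[180:240,370:430].reshape(-1,3);d=Q[:,:2]-piv;a,b,z=d@ex,d@ey,Q[:,2]
m=(a>.015)&(a<.062)&(abs(b)<.026)&(z>.045)&(z<.1);print(m.sum(),np.polyfit(a[m],z[m],1))
E
```

```text
t 7.8 a,b,ztip 0.021 -0.1941 0.2269 F [-1.1 -1.2  0.5] w 0.0
ex,ey in tool [1.    0.004 0.002] [ 0.004 -1.    -0.001]
white n 614 a [-0.008  0.025  0.068] z [0.058 0.061 0.065] angle 3.11
365 [0.00070547 0.06103662]
```

View pics/s4.png

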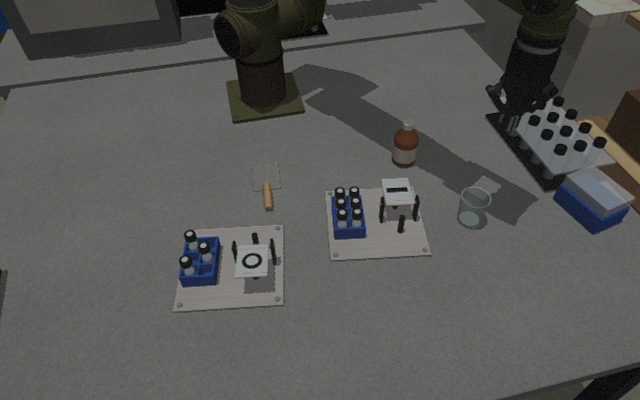

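The full station's tag now lies flat on the robot's side of the pivot, bar face up, at (397,190). The vials, bottle, beaker, spatula and the other tag look the same as before, and the arm is clear.

```bash
python3 -c "
from station import r
print(r.hand_in())"
```

```text
the job is handed in; nothing more can be done
None
```

I turned the full rack's tag over its pivot with the shut fingertips and pressed it flat on the other side, then handed the job in at about 8 s on the robot's clock. Hand-in reported no verdict.

- **Tag:** after I lifted away, the depth image showed it level (slope 0.001, mid-height about 61 mm) with the bar face up. It stopped firmly under about 11 N before I lifted.
- **Everything else:** the last picture shows the half-empty rack's tag still ring-up, and the vials, bottle, beaker and spatula look unmoved. I checked those by eye and did not measure them. The arm was clear of everything.
- **Disagreements:** the task puts the tag's starting side on the robot's right, but in the images it lay on the far side of the pivot from the robot. I went by the images and the station's axes. A rougher angle estimate from the same image gave 3.11 rad instead of 3.14; I put the difference down to camera and depth error.

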